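# Slide a clipboard out over the counter edge and call the visitor

### The arm

A 7-joint arm with a two-finger parallel gripper is mounted at the origin on the work surface. World frame = base frame: x ahead of the robot, y to its left, z up, the work surface at z = 0. Lengths are in m, angles in degrees, forces in N, time in s.
With the tool pointing down it reaches from about 0.4 to 0.85 m from the base axis. Payload 10.4 kg.
Tool frame: the origin (TCP) lies between the finger pads; the fingertips stand 8 mm ahead of it and the grasp point (between the pads) lies 11 mm behind it; y points along the fingers, x is the direction in which the jaws open and shut, and the axes are right-handed (so a half turn about y gives the same grasp; the last joint's range is limited). The gripper opens to 85 mm and grips with 20 to 120 N. Pads are 22 mm wide; open, the fingers measure 114 mm over their backs; the gripper's body (76 mm by 85 mm) begins 54 mm behind the grasp point. The pads swing forward as they close: fully open they stand 13 mm farther back than shut.
Start: joints at [-72.685, 19.034, -3.707, 83.658, 1.238, 77.344, -5.071], TCP at [0.199, 0.592, 0.239] pointing down, gripper open.
Joint ranges: [-148.97, 148.97], [-28.65, 121.19], [-84.17, 76.75], [9.2, 138.47], [-72.65, 252.65], [3.7, 117.97], [-149.18, 149.18]. Speed limits (degrees/s): [127.2, 127.2, 159.86, 159.86, 180, 180, 180].

### API

Orientations are given as a 3x3 rotation matrix whose columns are the frame's x, y, z axes.
In Python, from workcell import ctrl gives the robot as it stands.
- The arm moves only by the tool carry_out, never from a script. Its argument "targets" is a list of rows, each a list of 4 numbers: the shift along the world's x, y, z in units of 30 mm (1.0 is 30 mm), then the turn about the world's z in units of 5 degrees (1.0 is 5 degrees). In form: [[x, y, z, yaw], ...]. A call has 1 to 5 rows; each row is the pose to reach, as a shift and turn from the pose measured when the call began; what a row does not reach only later rows make up. A row lasts 1/12 s, in which the tool goes at most 41.7 mm and 7.16 degrees, less where a joint would pass 70% of its speed; a pose out of reach is approached as far as the arm can. A call with a gripper value outside its range is refused whole. "fingers" is the closure, from -1 (fully open) to 1 (shut), set as the call begins (left out, the last holds). The fingers move at their own pace and stop on an object; "newtons" is the grip in N (left out, the last holds). Time passes only in rows, so rows that repeat a pose let the fingers close. It gives the time, the measured TCP pose, the force and the opening at its end, in the units of the state.
- ctrl.sense(): the state, without advancing time (a new reading comes with each control period).
- ctrl.read_camera(name): name is "scene" or "side" or "wrist"; returns a dict with "frame" (384x512x3 uint8, red, green, blue), "fx", "fy", "cx", "cy" (pixels), "origin" and "orientation" of the camera in the world. Camera axes: x right, y up, looking along -z (the intrinsics and any distortion apply to the point x, -y, -z); pixel columns grow to the right and rows downward; lengths in m; the calibration is good to about 2 mm. The wrist camera is an equidistant fisheye: a pixel r from the principal point sees the ray r / f radians off the axis. A picture is of the moment at which its call begins. There is no depth.
- ctrl.job_done(): hands the job in, once; it reports no verdict.
The state is a dict: "time": time; "q": joint angles; "qd": joint speeds; "effort": joint torques, N m; "tcp_pos": TCP position; "tool_rot": TCP orientation; "wrist_force": force on the tool from outside, world axes, zero at the start; "moment": the same for the moment, N m; "grip_width": finger opening in m.
Only numpy, scipy, OpenCV 4.12 (cv2) and the standard library are available. Lean on these libraries where they do the work, as an engineer would, in place of code of your own. Each camera call takes 0.05 s, during which the arm holds its last target.

### The job

Pass the clipboard out to the visitor without picking it up: with the fingertips, gently slide it along the raised ledge towards the visitors' side until its green end band, and only that band, hangs out past the ledge's brown front edge, with the board square to the edge. Then press the orange call button down to call the visitor. Do not lift, squeeze or tip the clipboard, do not press the button before the clipboard is out, and leave the sanitiser bottle, the stamp and the pen cup alone.

Things in the scene. Friction and masses are not known exactly. Their poses are not given: they have to be found in the camera images.
- ledge_edge (a point): Middle of the top front edge of the fixed raised ledge: white slab 320 mm deep, 700 mm wide, flat top 50 mm above the work surface, 25 mm brown strip along its front edge. Point on the top surface, exactly at the edge; +x points level out over the edge to the visitors (away from the robot), y along the edge. Top extends 320 mm back (-x) and 350 mm either way. Ledge yaw within 0.25 rad of the base.
- clipboard: Loose grey clipboard with white form, flat on the ledge: 160 mm long (x), 125 wide (y), 5 thick, about 0.16 kg. Green band, 30 mm long, full width, at its front end (+x). Steel clip bar 18 mm long, 100 wide, 10 high on top, flush with the rear end: a push face 15 mm high. Origin: centre of underside. Starts 30 to 80 mm short of the edge, within 0.3 rad of square to it.
- clipboard_front (a point): Middle of the clipboard's front (green) end, at the underside; axes as the clipboard's (+x out of the front end).
- clipboard_rear (a point): Middle of the clipboard's rear end face (clip end), at the underside; axes as the clipboard's.
- call_button_top (a point): Centre of the top face of the orange round call button, 34 mm in diameter, in a white housing standing on the ledge to the left or right of the clipboard; it is pressed straight down. Moves with the button.
- call_button (a joint): Call button travel, 0 up to 0.006 m fully down; a spring returns it; about 5 N holds it fully down. It counts as pressed beyond 0.004.
- sanitiser: Bystander: clear pump bottle with blue label, 60 mm in diameter, 163 mm tall, standing loose on the ledge on the other side of the clipboard from the button. Origin: centre of its underside.
- stamp: Bystander: red and black office stamp, 40 x 62 mm, 60 mm tall, loose near one end of the ledge. Origin: centre of its underside.
- pen_cup: Bystander: black pen cup with three pens, 66 mm in diameter, 90 mm tall (pens to 140 mm), loose near the other end of the ledge. Origin: centre of its underside.
Mind the look-alikes: they are no part of the job. Of the things that look like the clipboard, the largest one is meant.

How it is judged (in metres and radians):
On the way, in this order (a step that is already met when the one before it is completed fails the run):
1. the clipboard lies still on the ledge, square to the edge, with its green band hanging out past the edge (x of clipboard_front in the frame of ledge_edge between 0.021 and 0.039 m and angle between the x axis of clipboard_front and the x axis of ledge_edge, either way round below 0.14 rad and y of clipboard_front in the frame of ledge_edge between -0.2 and 0.2 m and z of clipboard_front in the frame of ledge_edge between -0.005 and 0.005 m and z of clipboard_rear in the frame of ledge_edge below 0.005 m and linear speed of clipboard below 0.01 m/s), for 0.3 s.
2. the call button is pressed down (value of joint call_button above 0.004 m), for 0.05 s.
At the end, for the whole second after the job is handed in: The clipboard lies still and flat on the ledge, front end 21 to 39 mm past the edge, within 0.14 rad of square, its front middle within 200 mm of the edge's middle; the button was pressed and is back up; bottle, stamp and pen cup stand within 20 mm of their starts (all of step 1 and value of joint call_button below 0.002 m and distance of each of sanitiser, stamp, pen_cup from where it was at the start of the episode below 0.02 m and angle between each of sanitiser, stamp, pen_cup's own z axis and vertical below 0.1 rad); the robot touches nothing.
It fails at once if the clipboard is lifted (an end more than 10 mm above the ledge) or tipped over the edge (z of any of clipboard_front, clipboard_rear in the frame of ledge_edge above 0.01 m or angle between clipboard's own z axis and vertical above 0.12 rad).
It fails at once if the clipboard is pressed or squeezed by the fingers with more than 20 N (contact force between the fingers and clipboard above 20 N).
It fails at once if the button is pressed before the clipboard is out (value of joint call_button above 0.004 m and x of clipboard_front in the frame of ledge_edge below 0.021 m).
It fails at once if the bottle, stamp or pen cup is moved more than 20 mm or tipped (distance of any of sanitiser, stamp, pen_cup from where it was at the start of the episode above 0.02 m or angle between any of sanitiser, stamp, pen_cup's own z axis and vertical above 0.25 rad).
It also fails if it takes over 56 s, if anything falls off the work surface, if the arm or the gripper's body presses on something with over 40 N, if the wrist force passes 120 N, or if a joint passes its speed limit or range.

## Working session

There is one attempt and no reset: what is moved stays moved. The work goes in short steps, Python scripts to look and compute and a tool call to move; the robot and the scene stay as the last step left them, time stands still between calls to the robot, and variables do not carry over. Pictures are saved under pics/ and viewed, and the job is handed in when it is done.

Besides the shell and the picture viewer there is one more tool, called after ">>>" in YAML: its name, and indented under it one key for each argument. carry_out: Moves the arm, as the interface text tells. Its arguments: {"type":"object","properties":{"targets":{"type":"array"},"fingers":{"type":"number"},"newtons":{"type":"number"}},"required":["targets"]}

```bash
mkdir -p pics; ls; cat > h.py <<'E'
from workcell import ctrl
import numpy as np, cv2, pickle
def snap(n,tag):
    c=ctrl.read_camera(n); pickle.dump(c,open(f'pics/{tag}.pkl','wb'))
    cv2.imwrite(f'pics/{tag}.png',c['frame'][:,:,::-1]); return c
def load(tag): return pickle.load(open(f'pics/{tag}.pkl','rb'))
def ray(c,u,v,fish=False):
    a=(u-c['cx'])/c['fx']; b=(v-c['cy'])/c['fy']
    if fish:
        r=np.hypot(a,b); s=np.sin(r)/r if r>1e-9 else 1; d=np.array([a*s,-b*s,-np.cos(r)])
    else: d=np.array([a,-b,-1.])
    d=np.array(c['orientation']).reshape(3,3)@d
    return np.array(c['origin']),d/np.linalg.norm(d)
def onz(c,u,v,z,fish=False):
    o,d=ray(c,u,v,fish); return o+d*(z-o[2])/d[2]
def tri(rs):
    A=np.zeros((3,3));b=np.zeros(3)
    for o,d in rs:
        P=np.eye(3)-np.outer(d,d);A+=P;b+=P@o
    p=np.linalg.solve(A,b); return p,[np.linalg.norm((np.eye(3)-np.outer(d,d))@(p-o)) for o,d in rs]
E
python3 - <<'E'
from h import *
for n in ['scene','side','wrist']:
    c=snap(n,n+'0'); print(n,{k:np.round(v,3).tolist() for k,v in c.items() if k!='frame'})
print(ctrl.sense())
E
```

```text
pics
scene {'fx': 364.374, 'fy': 364.374, 'cx': 249.265, 'cy': 191.916, 'origin': [1.079, -0.079, 0.867], 'orientation': [[0.184, -0.802, 0.569], [0.983, 0.154, -0.101], [-0.007, 0.578, 0.816]]}
side {'fx': 347.294, 'fy': 347.294, 'cx': 252.638, 'cy': 189.96, 'origin': [0.078, -0.593, 0.699], 'orientation': [[0.809, 0.385, -0.444], [-0.588, 0.506, -0.631], [-0.019, 0.772, 0.635]]}
wrist {'fx': 297.319, 'fy': 297.319, 'cx': 251.611, 'cy': 193.509, 'origin': [0.136, 0.614, 0.373], 'orientation': [[0.319, -0.915, -0.248], [0.948, 0.307, 0.085], [-0.001, -0.262, 0.965]]}
{'time': 0.15, 'q': array([-72.68380341,  19.06181229,  -3.70647561,  83.69295418,
         1.23659311,  77.34341464,  -5.0715858 ]), 'qd': array([-0.00293072, -0.17216715, -0.03882757, -0.17975779, -0.08187627,
       -0.14486595, -0.01375842]), 'effort': array([ 7.08905191e-04, -6.25831532e+01,  4.92315483e-02, -3.91850710e+01,
        1.64412585e-02,  7.50123232e-03,  7.06498199e-06]), 'tcp_pos': array([0.19937967, 0.5920692 , 0.23873542]), 'tool_rot': array([[ 3.19154472e-01, -2.97137115e-04, -9.47702661e-01],
       [ 9.47702160e-01, -9.75007977e-04,  3.19154609e-01],
       [-1.01885033e-03, -9.99999481e-01, -2.95806710e-05]]), 'wrist_force': array([-0.75631145,  0.19533938,  0.77984308]), 'moment': array([-0.01093211,  0.00252639, -0.00116694]), 'grip_width': 0.08581935652283555}
```

View pics/scene0.png

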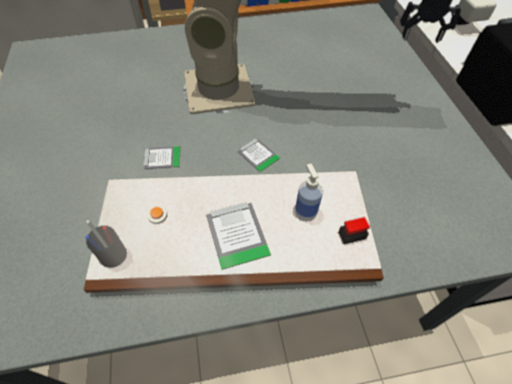

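View pics/side0.png

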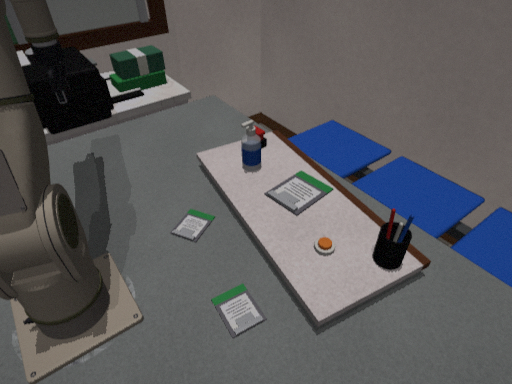

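View pics/wrist0.png

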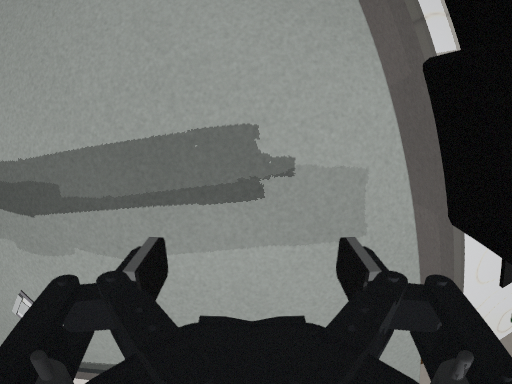

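```bash
python3 - <<'E'
from h import *
f=load('scene0')['frame'][:,:,::-1]
cv2.imwrite('pics/crop_s.png',cv2.resize(f[130:300,80:390],None,fx=2.58,fy=2.58,interpolation=cv2.INTER_CUBIC))
f=load('side0')['frame'][:,:,::-1]
cv2.imwrite('pics/crop_d.png',cv2.resize(f[110:310,180:440],None,fx=3,fy=3,interpolation=cv2.INTER_CUBIC))
E
```

```text
(no output)
```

View pics/crop_s.png

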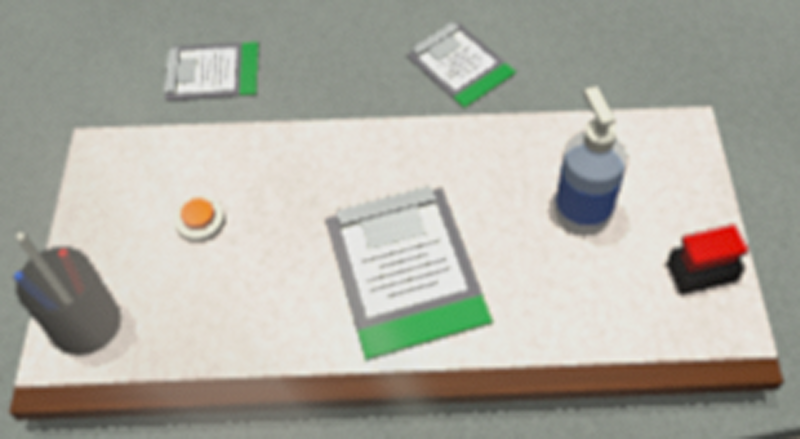

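View pics/crop_d.png

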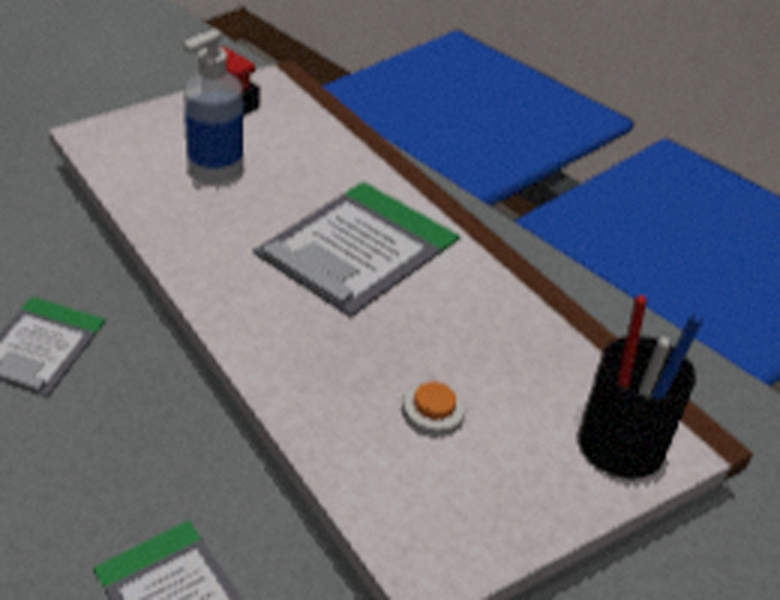

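```bash
cat > meas.py <<'E'
from h import *
def masks(f):
    hsv=cv2.cvtColor(f,cv2.COLOR_RGB2HSV); h,s,v=hsv[...,0].astype(int),hsv[...,1].astype(int),hsv[...,2].astype(int)
    return dict(green=(h>45)&(h<80)&(s>110)&(v>50), brown=(h<15)&(s>90)&(v<140)&(v>30), orange=(h>5)&(h<22)&(s>150)&(v>150), red=((h<5)|(h>174))&(s>180)&(v>100), white=(s<60)&(v>110))
def blobs(m,mn=30):
    n,l,st,ce=cv2.connectedComponentsWithStats(m.astype(np.uint8))
    return sorted([(st[i,4],ce[i],l==i,st[i,:4]) for i in range(1,n) if st[i,4]>=mn],key=lambda t:-t[0])
def quad(m):
    c=max(cv2.findContours(m.astype(np.uint8),cv2.RETR_EXTERNAL,cv2.CHAIN_APPROX_NONE)[0],key=cv2.contourArea)
    return cv2.minAreaRect(c),cv2.approxPolyDP(cv2.convexHull(c),0.03*cv2.arcLength(c,True),True)[:,0]
E
python3 - <<'E'
from meas import *
for n in ['scene0','side0']:
    c=load(n); M=masks(c['frame'])
    print('==',n)
    for k in ['green','brown','orange','red']:
        for b in blobs(M[k])[:4]:
            print(k,b[0],b[1].round(1),b[3], quad(b[2])[1].tolist() if k in('green','brown') else '')
E
```

```text
== scene0
green 497 [245.5 255.9] [220 245  50  23] [[269, 252], [224, 267], [220, 261], [264, 245]]
green 127 [267.4 162.5] [257 155  22  16] [[278, 157], [261, 170], [257, 168], [274, 155]]
green 115 [176.  156.2] [173 147   7  20] [[179, 147], [178, 165], [174, 166], [174, 147]]
brown 1549 [313.  276.8] [238 269 145  16] [[382, 274], [238, 276]]
brown 554 [109.8 284.8] [ 84 279  60  13] [[143, 285], [84, 289], [87, 280], [130, 279]]
brown 471 [304.1   7.5] [237   0 144  17] [[380, 0], [237, 10]]
brown 311 [213. 280.] [193 276  40   9] [[232, 281], [200, 284], [193, 277], [228, 276]]
orange 418 [287.7   5. ] [239   0 116  13] 
orange 83 [188.6   5.2] [185   0   9  15] 
orange 81 [156.3 212. ] [151 208  11   9] 
red 250 [356.3 225.3] [345 218  24  15] 
== side0
green 252 [228.5 294. ] [212 284  34  21] [[245, 287], [216, 304], [212, 301], [241, 284]]
green 224 [314.1 181.6] [296 171  37  22] [[296, 174], [301, 171], [332, 189], [327, 192]]
green 192 [131.7  76.9] [110  70  55  14] [[164, 72], [124, 83], [110, 76]]
green 114 [200.9 214.4] [188 209  27  12] [[188, 211], [190, 209], [214, 217], [211, 220]]
brown 1047 [315.2 164.8] [249 113 137 114] [[249, 117], [294, 133], [385, 223]]
brown 196 [418.3 255.2] [407 243  24  25] [[409, 243], [430, 261], [425, 267], [407, 250]]
brown 168 [99.4 29.2] [59 22 82 16] [[140, 23], [59, 37]]
brown 83 [390.1 224.1] [386 210   9  29] [[394, 210], [387, 238]]
orange 93 [325.1 241.9] [319 238  13   9] 
red 39 [258.7 130.8] [256 127   8   8]
```

```bash
python3 - <<'E'
from meas import *
c=load('scene0');f=c['frame'].astype(int)
for u in (150,250,340):
    print(u,[(v,*f[v,u]) for v in range(266,294)])
c=load('side0');f=c['frame'].astype(int)
for v in (150,190):
    print(v,[(u,*f[v,u]) for u in range(285 if v==150 else 335,312 if v==150 else 362)])
E
```

```text
150 [(266, np.int64(223), np.int64(215), np.int64(204)), (267, np.int64(223), np.int64(215), np.int64(204)), (268, np.int64(223), np.int64(217), np.int64(205)), (269, np.int64(225), np.int64(219), np.int64(208)), (270, np.int64(224), np.int64(219), np.int64(207)), (271, np.int64(224), np.int64(218), np.int64(207)), (272, np.int64(224), np.int64(218), np.int64(207)), (273, np.int64(223), np.int64(217), np.int64(206)), (274, np.int64(224), np.int64(217), np.int64(205)), (275, np.int64(224), np.int64(215), np.int64(203)), (276, np.int64(212), np.int64(200), np.int64(188)), (277, np.int64(173), np.int64(157), np.int64(144)), (278, np.int64(137), np.int64(115), np.int64(101)), (279, np.int64(134), np.int64(109), np.int64(95)), (280, np.int64(136), np.int64(111), np.int64(96)), (281, np.int64(133), np.int64(110), np.int64(95)), (282, np.int64(134), np.int64(110), np.int64(95)), (283, np.int64(135), np.int64(110), np.int64(94)), (284, np.int64(134), np.int64(109), np.int64(93)), (285, np.int64(135), np.int64(109), np.int64(93)), (286, np.int64(135), np.int64(109), np.int64(92)), (287, np.in
[... 5208 characters left out ...]
348, np.int64(89), np.int64(82), np.int64(77)), (349, np.int64(100), np.int64(100), np.int64(99)), (350, np.int64(98), np.int64(100), np.int64(99)), (351, np.int64(97), np.int64(101), np.int64(98)), (352, np.int64(96), np.int64(99), np.int64(98)), (353, np.int64(97), np.int64(100), np.int64(99)), (354, np.int64(99), np.int64(100), np.int64(101)), (355, np.int64(99), np.int64(98), np.int64(98)), (356, np.int64(99), np.int64(100), np.int64(99)), (357, np.int64(100), np.int64(100), np.int64(99)), (358, np.int64(99), np.int64(98), np.int64(100)), (359, np.int64(104), np.int64(104), np.int64(104)), (360, np.int64(84), np.int64(91), np.int64(102)), (361, np.int64(64), np.int64(79), np.int64(117))]
```

```bash
cat > edge.py <<'E'
from meas import *
def cross(p,i0,thr):
    # first index >=i0 where p falls below thr, subpixel
    for i in range(i0,len(p)-1):
        if p[i]>=thr>p[i+1]: return i+(p[i]-thr)/(p[i]-p[i+1])
def fit(P):
    P=np.array(P); vx,vy,x0,y0=cv2.fitLine(P.astype(np.float32),cv2.DIST_HUBER,0,0.01,0.01).ravel()
    d=abs((P[:,0]-x0)*vy-(P[:,1]-y0)*vx); return np.array([x0,y0]),np.array([vx,vy]),d.mean()
if __name__=='__main__':
    c=load('scene0');f=c['frame'].astype(float)
    I,O=[],[]
    for u in list(range(130,190,5))+list(range(245,375,5)):
        r0=int(265-(u-250)*0.04)
        v=cross(f[:,u,1],r0,(f[r0,u,1]+f[r0+14,u,1])/2)
        base=np.median(f[int(v)+4:int(v)+7,u,0]); dark=f[int(v)+8:int(v)+14,u,0].min()
        w=cross(f[:,u,0],int(v)+4,(base+dark)/2)
        I.append((u,v));O.append((u,w))
    res={}
    for nm,P in(('in',I),('out',O)):
        p,d,e=fit(P); X=[onz(c,*(p+d*t),.05) for t in(-100,100)]; dd=X[1]-X[0]
        res['scene',nm]=(X[0],dd/np.linalg.norm(dd),c,p,d); print('scene',nm,e,X[0].round(4),X[1].round(4),'yaw',np.degrees(np.arctan2(-dd[0],dd[1])))
    c=load('side0');f=c['frame'].astype(float); M=masks(c['frame'])['brown']
    I,O=[],[]
    for v in range(140,215,3):
        us=np.where(M[v,240:400])[0]+240; 
        a=us[0]-6
        m=us[0]+3; I.append((cross(f[v,:,1],a,(f[v,a,1]+f[v,m,1])/2),v))
        # outer: saturation r-b falls
        s=f[v,:,0]-f[v,:,2]; O.append((cross(s,m,s[m:m+3].mean()/2),v))
    for nm,P in(('in',I),('out',O)):
        p,d,e=fit(P); X=[onz(c,*(p+d*t),.05) for t in(-40,40)]; dd=X[1]-X[0]; dd*=np.sign(dd[1])
        res['side',nm]=(X[0],dd/np.linalg.norm(dd),c,p,d); print('side',nm,e,X[0].round(4),X[1].round(4),'yaw',np.degrees(np.arctan2(-dd[0],dd[1])))
    # x of each line at y=-0.2,0,0.2
    for k,(X,d,*_) in res.items(): print(k,[(y,round(float((X+d*(y-X[1])/d[1])[0]),4)) for y in(-.2,0,.2)])
    # edge line height: intersect planes of the two views
    for nm in('in','out'):
        N=[]
        for cam in('scene','side'):
            X,d,c,p,dv=res[cam,nm]; o,r1=ray(c,*(p-dv*50)); _,r2=ray(c,*(p+dv*50)); n=np.cross(r1,r2); n/=np.linalg.norm(n); N.append((n,n@o))
        for y in(-.1,.1):
            A=np.array([[n[0],n[2]] for n,_ in N]); b=[q-n[1]*y for n,q in N]; print(nm,'y',y,'x,z',np.linalg.solve(A,b).round(4))
E
python3 edge.py
```

```text
scene in 0.0713871842445577 [ 0.6961 -0.3292  0.05  ] [0.7653 0.1387 0.05  ] yaw -8.411919556329122
scene out 0.1225540831895298 [ 0.7308 -0.2647  0.05  ] [0.7991 0.1966 0.05  ] yaw -8.419103652774876
side in 0.06144924743419088 [0.7631 0.1204 0.05  ] [ 0.719  -0.1781  0.05  ] yaw -8.409524897177528
side out 0.12063935023455935 [0.7841 0.1132 0.05  ] [ 0.7426 -0.1833  0.05  ] yaw -7.966345663317517
('scene', 'in') [(-0.2, 0.7153), (0, 0.7448), (0.2, 0.7744)]
('scene', 'out') [(-0.2, 0.7404), (0, 0.77), (0.2, 0.7996)]
('side', 'in') [(-0.2, 0.7158), (0, 0.7453), (0.2, 0.7749)]
('side', 'out') [(-0.2, 0.7402), (0, 0.7682), (0.2, 0.7962)]
in y -0.1 x,z [0.7302 0.0504]
in y 0.1 x,z [0.7598 0.0504]
out y -0.1 x,z [0.7549 0.0493]
out y 0.1 x,z [0.784  0.0481]
```

```bash
cat > board.py <<'E'
from meas import *
import sys
n=np.array([.9892,-.1463]);t=np.array([.1463,.9892]);D=.762
def contour_pts(m): 
    return max(cv2.findContours(m.astype(np.uint8),cv2.RETR_EXTERNAL,cv2.CHAIN_APPROX_NONE)[0],key=cv2.contourArea)[:,0]
def proj(c,P,z,fish=False): return np.array([onz(c,u,v,z,fish)[:2] for u,v in P])
def rect(c,m,z,nm,fish=False):
    X=proj(c,contour_pts(m),z,fish); R=cv2.minAreaRect((X*1000).astype(np.float32)); B=cv2.boxPoints(R)/1000
    # edge-frame
    L=np.c_[B@n-D,B@t]*1000
    print(nm,'ctr',np.round(R[0],1),'size',np.round(R[1],1)); print('  corners world',B.round(4).tolist()); print('  edge frame x,y mm',L.round(1).tolist())
    long=max([(np.linalg.norm(B[i]-B[i-1]),i) for i in range(4)]); 
    for i in(0,1):
        e=B[i]-B[i-1]; print('  side',np.linalg.norm(e).round(4),'ang',(np.degrees(np.arctan2(e[1],e[0]))%180).round(2))
    return R,B
if __name__=='__main__':
    for cam in sys.argv[1:]:
        c=load(cam); fish='wrist' in cam; f=c['frame']; M=masks(f)
        # green blob that projects inside ledge
        for b in blobs(M['green'],60):
            p=onz(c,*b[1],.055,fish)
            if .5<p[0]<.85 and abs(p[1])<.3: break
        else: print('none'); continue
        print('==',cam,b[0],b[1].round(1)); rect(c,b[2],.055,'green',fish)
        g=f.min(2); m=((g<150)|b[2])
        lab=cv2.connectedComponents(m.astype(np.uint8))[1]; l=np.bincount(lab[b[2]]).argmax(); mm=(lab==l)
        rect(c,mm,.055,'board',fish)
E
python3 board.py scene0 side0
python3 - <<'E'
from meas import *
n=np.array([.9892,-.1463]);t=np.array([.1463,.9892]);D=.762
a,b=load('scene0'),load('side0')
def ctr(c):
    for q in blobs(masks(c['frame'])['orange']):
        p=onz(c,*q[1],.07)
        if .4<p[0]<.8 and abs(p[1])<.4: return q[1]
ua,ub=ctr(a),ctr(b)
print('button',ua,ub,tri([ray(a,*ua),ray(b,*ub)]))
# ledge ends along front inner line
for u,v,z in[(88,280,.05),(381,269,.05),(109,179,.05),(357,172,.05)]:
    p=onz(a,u,v,z)[:2]; print('ledge corner',p.round(3),p@n-D,p@t)
for nm,uv,z in[('bottle base',(308,214),.055),('stamp',(353,238),.055),('cup base',(113,260),.055)]:
    p=onz(a,*uv,z)[:2]; print(nm,p.round(3),p@n-D,p@t)
E
```

```text
== scene0 497 [245.5 255.9]
green ctr [698.5 -25.6] size [ 28.3 120.6]
  corners world [[0.6769999861717224, 0.032499998807907104], [0.6917999982833862, -0.08720000088214874], [0.7200000286102295, -0.08370000123977661], [0.7050999999046326, 0.035999998450279236]]
  edge frame x,y mm [[-97.1, 131.2], [-64.9, 15.0], [-37.6, 22.6], [-69.8, 138.8]]
  side 0.0283 ang 7.08
  side 0.1206 ang 97.08
board ctr [635.8 -33. ] size [158.8 124.4]
  corners world [[0.5498999953269958, 0.019999999552965164], [0.5637999773025513, -0.10360000282526016], [0.7215999960899353, -0.08590000122785568], [0.7077000141143799, 0.037700001150369644]]
  edge frame x,y mm [[-221.0, 100.2], [-189.1, -20.0], [-35.6, 20.6], [-67.4, 140.8]]
  side 0.1588 ang 6.41
  side 0.1244 ang 96.41
== side0 224 [314.1 181.6]
green ctr [697.7 -29.8] size [ 26.  122.9]
  corners world [[0.6773999929428101, 0.029600000008940697], [0.6922000050544739, -0.09239999949932098], [0.7181000113487244, -0.0892999991774559], [0.7031999826431274, 0.03280000016093254]]
  edge frame x,y mm [[-96.3, 128.4], [-63.7, 9.8], [-38.6, 16.7], [-71.1, 13
[... 380 characters left out ...]
]
  side 3.1539 ang 48.38
  side 4.4785 ang 138.38
button [156.2962963 212.       ] [325.08602151 241.94623656] (array([ 0.54108511, -0.22999521,  0.06908134]), [np.float64(0.0015339339086721413), np.float64(0.0015339339086720828)])
ledge corner [ 0.688 -0.398] -0.02351000248396895 -0.2927288425518335
ledge corner [0.79  0.288] -0.022902485672446238 0.40087935782457745
ledge corner [ 0.391 -0.36 ] -0.32257810122572406 -0.2985119240579211
ledge corner [0.499 0.336] -0.31750302453836193 0.4051613867502912
bottle base [0.611 0.159] -0.18033215789774548 0.24643145770117061
stamp [0.701 0.25 ] -0.1054737111191354 0.3494659371041039
cup base [ 0.649 -0.34 ] -0.0700359073631488 -0.24094146383735945
```

The ledge edge, board and button agree across the two views: edge z≈0.05 from the intersected planes, strip 25 mm, board 159×124 mm. There are three clipboards: on the ledge at scene (238,235), and on the table at (162,157) and (258,154). The enlarged crop shows that the one on the ledge is the largest, so that is the one meant. It is turned +15° from the ledge and its front is about 52 mm short of the edge. I'm moving in behind it at a safe height.

>>> carry_out:
  targets:
    - [0.5,-1.0,0.4,0.5]
    - [1.1,-2.2,0.8,1.0]
    - [1.7,-3.4,1.0,1.5]
    - [2.3,-4.6,1.0,2.0]
    - [2.9,-5.8,1.0,2.0]
  fingers: -0.4
  newtons: 20

```text
time: 0.57
tcp_pos: [0.2869, 0.4163, 0.2689]
tool_rot: [[0.147, 0.0, -0.989], [0.989, -0.0, 0.147], [-0.0, -1.0, -0.0]]
wrist_force: [1.0, 0.8, -0.6]
grip_width: 0.0594
```

>>> carry_out:
  targets:
    - [0.6,-1.2,0,0]
    - [1.2,-2.4,0,0]
    - [1.8,-3.6,0,0]
    - [2.4,-4.8,0,0]
    - [3.0,-6.0,0,0]

```text
time: 0.98
tcp_pos: [0.3773, 0.2343, 0.2689]
tool_rot: [[0.147, 0.0, -0.989], [0.989, -0.0, 0.147], [-0.0, -1.0, -0.0]]
wrist_force: [0.5, -0.0, -0.3]
grip_width: 0.0598
```

>>> carry_out:
  targets:
    - [0.6,-1.2,0,0]
    - [1.2,-2.4,0,0]
    - [1.8,-3.6,0,0]
    - [2.4,-4.8,0,0]
    - [3.0,-6.0,0,0]

```text
time: 1.4
tcp_pos: [0.4677, 0.0523, 0.269]
tool_rot: [[0.147, 0.0, -0.989], [0.989, 0.0, 0.147], [0.0, -1.0, -0.0]]
wrist_force: [0.9, -0.5, 0.1]
grip_width: 0.0595
```

>>> carry_out:
  targets:
    - [0.6,-1.2,0,0]
    - [1.2,-2.4,0,0]
    - [1.5,-2.9,-0.5,0]
    - [1.5,-2.9,-1.7,0]
    - [1.5,-2.9,-2.7,0]

```text
time: 1.82
tcp_pos: [0.5131, -0.0364, 0.1869]
tool_rot: [[0.15, 0.002, -0.989], [0.989, -0.0, 0.15], [0.0, -1.0, -0.002]]
wrist_force: [0.2, 1.0, -0.6]
grip_width: 0.06
```

```bash
python3 - <<'E'
from h import *
snap('wrist','wrist1'); snap('side','side1')
E
```

```text
(no output)
```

View pics/wrist1.png

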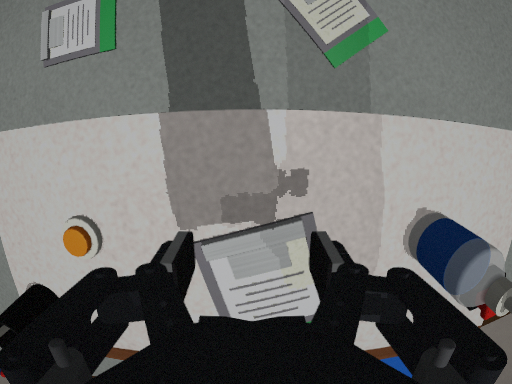

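View pics/side1.png

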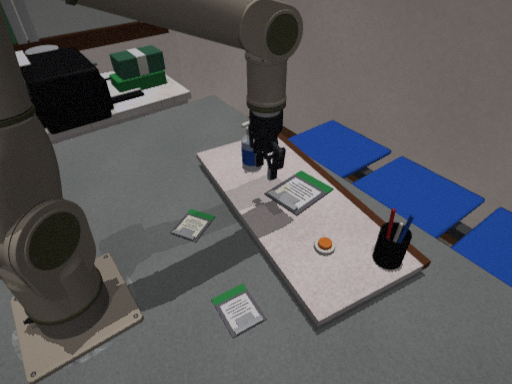

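Wrist view: board rear (clip) edge runs from (196,242) to (312,213). The fingers are at about (180,260) and (325,260), the button at (77,240) and the bottle at (455,255). I'll project the rear corners as a check.

```bash
python3 - <<'E'
from board import *
c=load('wrist1'); print(c['origin'])
f=c['frame'][:,:,::-1]; cv2.imwrite('pics/crop_w.png',cv2.resize(f[190:320,150:370],None,fx=3.5,fy=3.5,interpolation=cv2.INTER_CUBIC))
for z in(.055,):
  for uv in[(196,242),(312,213)]:
    p=onz(c,*uv,z,True)[:2]; print(z,p.round(4),(p@n-D).round(4),(p@t).round(4))
b=[q for q in blobs(masks(c['frame'])['orange'])][0]
print('button wrist',b[1],onz(c,*b[1],.069,True))
s=load('scene0'); print('tri 3',tri([ray(s,156.3,212),ray(c,*b[1],True)]))
s=load('side0'); print('tri 3',tri([ray(s,325.1,241.9),ray(c,*b[1],True)]))
E
```

```text
[ 0.44675164 -0.02627625  0.32111898]
0.055 [ 0.5597 -0.099 ] -0.1938 -0.0161
0.055 [0.5465 0.0174] -0.224 0.0972
button wrist [ 74.70186335 242.45962733] [ 0.54013642 -0.23089307  0.069     ]
tri 3 (array([ 0.54007264, -0.22926989,  0.06982841]), [np.float64(0.0008393223282822871), np.float64(0.000839322328282282)])
tri 3 (array([ 0.54091717, -0.23137269,  0.0689901 ]), [np.float64(0.0007588587901908331), np.float64(0.0007588587901908983)])
```

View pics/crop_w.png

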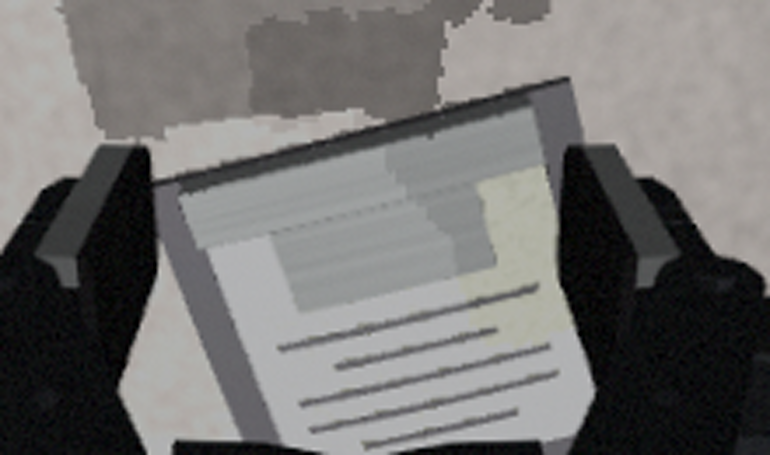

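>>> carry_out:
  targets:
    - [-0.1,0,-0.9,0]
    - [-0.2,0,-1.8,0]
    - [-0.2,0,-2.7,0]
    - [-0.2,0,-3.5,0]
    - [-0.2,0,-3.8,0]

```text
time: 2.33
tcp_pos: [0.5031, -0.0344, 0.0687]
tool_rot: [[0.146, -0.01, -0.989], [0.989, -0.001, 0.146], [-0.003, -1.0, 0.009]]
wrist_force: [-0.2, 0.2, 0.1]
grip_width: 0.06
```

>>> carry_out:
  targets:
    - [0,0,0,0]

```text
time: 2.42
tcp_pos: [0.5028, -0.0341, 0.0685]
tool_rot: [[0.146, -0.011, -0.989], [0.989, -0.002, 0.146], [-0.003, -1.0, 0.011]]
wrist_force: [-0.4, 0.1, -0.0]
grip_width: 0.0597
```

```bash
python3 - <<'E'
from h import *
snap('wrist','wrist2'); c=snap('side','side2'); 
f=c['frame'][:,:,::-1]; cv2.imwrite('pics/crop_d2.png',cv2.resize(f[120:250,200:350],None,fx=4.5,fy=4.5,interpolation=cv2.INTER_CUBIC))
s=ctrl.sense();print(s['tcp_pos'],s['wrist_force'])
E
```

```text
[ 0.50402137 -0.03413211  0.07021371] [ 0.26073117 -0.32071464  0.30177348]
```

View pics/crop_d2.png

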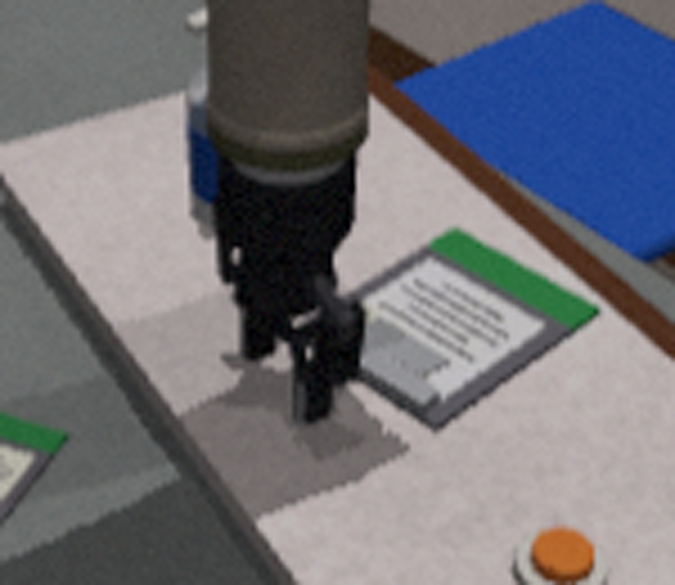

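View pics/wrist2.png

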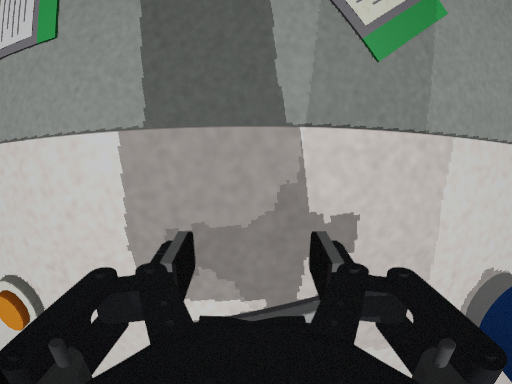

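>>> carry_out:
  targets:
    - [0,0,0,0]
    - [0,0,0,0]

```text
time: 2.68
tcp_pos: [0.5054, -0.034, 0.0721]
tool_rot: [[0.146, -0.006, -0.989], [0.989, -0.0, 0.146], [-0.001, -1.0, 0.005]]
wrist_force: [-0.5, 0.7, -0.2]
grip_width: 0.0598
```

```bash
python3 - <<'E'
from board import *
s=ctrl.sense();p=s['tcp_pos'];print(p,s['wrist_force'],s['tool_rot'][:,1])
c=load('side2'); p0=np.array([ 0.5040,-0.0341])
R=np.array(c['orientation'])
def px(P):
    q=R.T@(np.array(P)-c['origin']); return c['cx']+c['fx']*q[0]/-q[2], c['cy']-c['fy']*q[1]/-q[2]
for z in(.05,.055,.06,.065,.07):
    for a,b in((-.03,-.011),(-.03,.011),(-.0445,-.011),(-.0445,.011)):
        q=p0+t*a+n*b; print(z,a,b,[round((v-o)*4.5) for v,o in zip(px([*q,z]),(200,120))],end=' ')
    print()
E
```

```text
[ 0.50539435 -0.03398132  0.07208869] [-0.49248097  0.67824668 -0.21685843] [-5.54108657e-03 -3.65737692e-04 -9.99984581e-01]
0.05 -0.03 -0.011 [291, 440] 0.05 -0.03 0.011 [323, 428] 0.05 -0.0445 -0.011 [303, 455] 0.05 -0.0445 0.011 [335, 442] 
0.055 -0.03 -0.011 [291, 434] 0.055 -0.03 0.011 [323, 422] 0.055 -0.0445 -0.011 [303, 449] 0.055 -0.0445 0.011 [335, 436] 
0.06 -0.03 -0.011 [291, 428] 0.06 -0.03 0.011 [323, 415] 0.06 -0.0445 -0.011 [303, 443] 0.06 -0.0445 0.011 [336, 430] 
0.065 -0.03 -0.011 [291, 422] 0.065 -0.03 0.011 [323, 409] 0.065 -0.0445 -0.011 [303, 437] 0.065 -0.0445 0.011 [336, 424] 
0.07 -0.03 -0.011 [291, 415] 0.07 -0.03 0.011 [323, 403] 0.07 -0.0445 -0.011 [303, 430] 0.07 -0.0445 0.011 [336, 418]
```

>>> carry_out:
  targets:
    - [0,0,-0.15,0]
    - [0,0,-0.3,0]
    - [0,0,-0.4,0]
    - [0,0,-0.4,0]

```text
time: 3.02
tcp_pos: [0.5049, -0.034, 0.0594]
tool_rot: [[0.146, -0.007, -0.989], [0.989, -0.001, 0.146], [-0.002, -1.0, 0.006]]
wrist_force: [-0.1, -0.0, -0.6]
grip_width: 0.0598
```

>>> carry_out:
  targets:
    - [0,0,-0.05,0]
    - [0,0,-0.1,0]
    - [0,0,-0.1,0]

```text
time: 3.27
tcp_pos: [0.5046, -0.034, 0.056]
tool_rot: [[0.146, -0.007, -0.989], [0.989, -0.001, 0.146], [-0.002, -1.0, 0.007]]
wrist_force: [-0.1, -1.0, -0.2]
grip_width: 0.0596
```

```bash
python3 - <<'E'
from h import *
c=snap('side','side3'); 
f=c['frame'][:,:,::-1]; cv2.imwrite('pics/crop_d3.png',cv2.resize(f[170:230,230:330],None,fx=7.5,fy=7.5,interpolation=cv2.INTER_CUBIC))
s=ctrl.sense();print(s['tcp_pos'],s['wrist_force'])
E
```

```text
[ 0.50475148 -0.03401487  0.05617854] [0.50390516 0.56356125 0.42748781]
```

View pics/crop_d3.png

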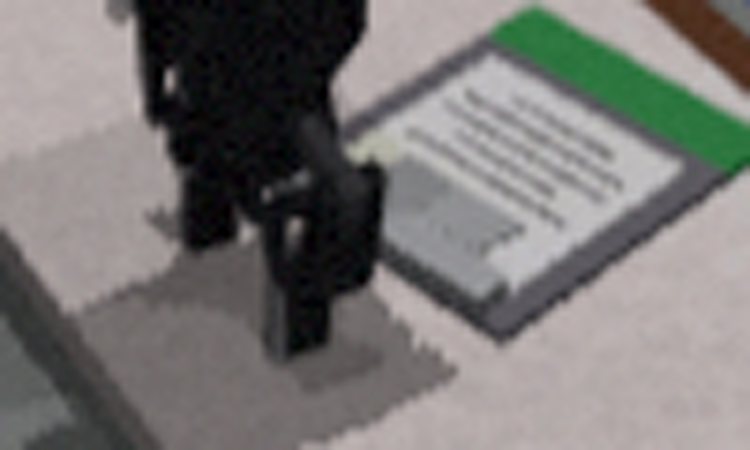

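>>> carry_out:
  targets:
    - [0,0,-0.05,0]
    - [0,0,-0.1,0]
    - [0,0,-0.1,0]

```text
time: 3.57
tcp_pos: [0.5049, -0.034, 0.0532]
tool_rot: [[0.146, -0.007, -0.989], [0.989, -0.001, 0.146], [-0.002, -1.0, 0.007]]
wrist_force: [0.6, -0.4, 0.7]
grip_width: 0.0599
```

```bash
python3 - <<'E'
from h import *
s=ctrl.sense();print(s['tcp_pos'],s['wrist_force'],s['effort'].round(1))
E
```

```text
[ 0.50487684 -0.03399735  0.05322279] [ 0.57964376 -0.36036697  0.71920051] [ -0.  -44.1   6.2 -30.6   0.   -0.1   0. ]
```

>>> carry_out:
  targets:
    - [0.13,-0.02,0,0]
    - [0.26,-0.04,0,0]
    - [0.39,-0.06,0,0]
    - [0.52,-0.08,0,0]
    - [0.65,-0.1,0,0]

```text
time: 3.98
tcp_pos: [0.5247, -0.037, 0.0532]
tool_rot: [[0.146, -0.007, -0.989], [0.989, -0.001, 0.146], [-0.002, -1.0, 0.007]]
wrist_force: [-2.2, 0.1, 2.9]
grip_width: 0.06
```

>>> carry_out:
  targets:
    - [0.1,-0.015,0,0]
    - [0.2,-0.03,0,0]
    - [0.3,-0.045,0,0]
    - [0.4,-0.06,0,0]
    - [0.5,-0.075,0,0]

```text
time: 4.4
tcp_pos: [0.5394, -0.0392, 0.0531]
tool_rot: [[0.145, -0.009, -0.989], [0.989, -0.0, 0.145], [-0.001, -1.0, 0.008]]
wrist_force: [-5.7, 0.8, 7.2]
grip_width: 0.0597
```

```bash
python3 - <<'E'
from h import *
c=snap('side','side4'); 
f=c['frame'][:,:,::-1]; cv2.imwrite('pics/crop_d4.png',cv2.resize(f[150:230,230:350],None,fx=6,fy=6,interpolation=cv2.INTER_CUBIC))
snap('scene','scene4')
s=ctrl.sense();print(s['tcp_pos'],s['wrist_force'])
E
python3 board.py scene4
```

```text
[ 0.5400775  -0.03928493  0.05316438] [-1.3317962   1.1244195   2.41629255]
== scene4 528 [243.8 258.6]
green ctr [704.4 -28.4] size [ 28.4 120.6]
  corners world [[0.6836000084877014, 0.029899999499320984], [0.6970000267028809, -0.08990000188350677], [0.7251999974250793, -0.0868000015616417], [0.711899995803833, 0.03310000151395798]]
  edge frame x,y mm [[-90.2, 129.6], [-59.4, 13.0], [-31.9, 20.3], [-62.7, 136.9]]
  side 0.0284 ang 6.37
  side 0.1206 ang 96.37
board ctr [237.9  50.4] size [2166.2 1495.3]
  corners world [[-0.7078999876976013, -0.8647000193595886], [0.7583000063896179, -1.158400058746338], [1.1837999820709229, 0.9656000137329102], [-0.2824000120162964, 1.2592999935150146]]
  edge frame x,y mm [[-1335.8, -958.9], [157.5, -1035.0], [267.7, 1128.3], [-1225.6, 1204.4]]
  side 2.1662 ang 78.67
  side 1.4953 ang 168.67
```

View pics/crop_d4.png

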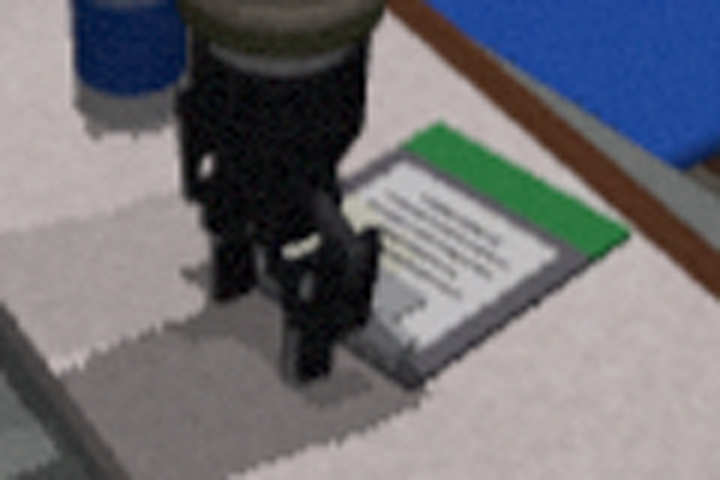

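View pics/scene4.png

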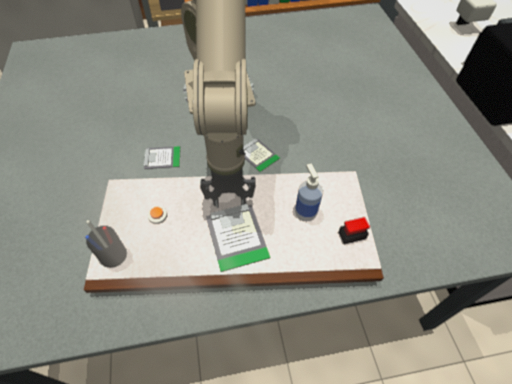

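```bash
python3 - <<'E'
from h import *
c=snap('wrist','wrist4'); 
f=c['frame'][:,:,::-1]; cv2.imwrite('pics/crop_w4.png',cv2.resize(f[180:330,120:390],None,fx=2.9,fy=2.9,interpolation=cv2.INTER_CUBIC))
s=ctrl.sense();print(s['tcp_pos'],s['wrist_force'])
E
```

```text
[ 0.54005625 -0.03929868  0.05318693] [-1.01929609  0.75213246  2.29753666]
```

View pics/crop_w4.png

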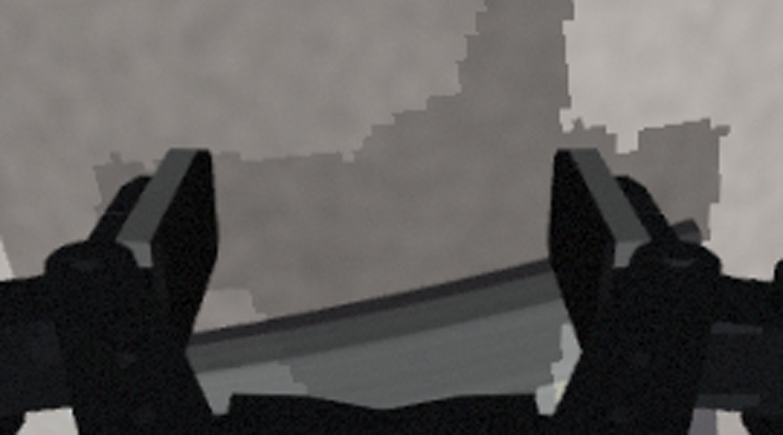

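>>> carry_out:
  targets:
    - [-0.1,0.015,0,0]
    - [-0.15,0.02,0.03,0]
    - [-0.15,0.02,0.07,0]
    - [-0.15,0.02,0.07,0]

```text
time: 4.88
tcp_pos: [0.5356, -0.0387, 0.0555]
tool_rot: [[0.146, -0.006, -0.989], [0.989, -0.001, 0.146], [-0.001, -1.0, 0.006]]
wrist_force: [-0.2, -1.3, -0.1]
grip_width: 0.0597
```

```bash
python3 - <<'E'
from h import *
snap('scene','scene5')
for i in range(4):
    s=ctrl.sense();print(s['tcp_pos'],s['wrist_force']); ctrl.read_camera('wrist')
E
python3 board.py scene5 | head -5
```

```text
[ 0.5356543  -0.0386568   0.05546462] [-0.07267489  1.24819214 -0.54064672]
[ 0.53565105 -0.03867044  0.05538815] [-0.06692216 -0.69159872 -0.71944284]
[ 0.53565049 -0.03865112  0.05533285] [ 0.34093203 -0.22876612  0.29324974]
[ 0.53562388 -0.03867477  0.05530025] [-0.57578482 -0.48646996 -0.76475205]
== scene5 527 [243.8 258.6]
green ctr [704.4 -28.4] size [ 28.4 120.6]
  corners world [[0.6836000084877014, 0.029899999499320984], [0.6970000267028809, -0.08990000188350677], [0.7251999974250793, -0.0868000015616417], [0.711899995803833, 0.03310000151395798]]
  edge frame x,y mm [[-90.2, 129.6], [-59.4, 13.0], [-31.9, 20.3], [-62.7, 136.9]]
  side 0.0284 ang 6.37
```

>>> carry_out:
  targets:
    - [0.1,-0.015,0,0]
    - [0.2,-0.03,0,0]
    - [0.3,-0.045,0,0]
    - [0.4,-0.06,0,0]
    - [0.5,-0.075,0,0]

```text
time: 5.55
tcp_pos: [0.5509, -0.041, 0.0552]
tool_rot: [[0.146, -0.007, -0.989], [0.989, -0.001, 0.146], [-0.002, -1.0, 0.007]]
wrist_force: [-1.2, 0.8, 0.0]
grip_width: 0.0598
```

```bash
python3 - <<'E'
from h import *
snap('scene','scene6')
s=ctrl.sense();print(s['tcp_pos'],s['wrist_force'])
E
python3 board.py scene6 | head -5
```

```text
[ 0.55139539 -0.04101527  0.05527927] [0.11585563 0.08057412 0.29277593]
== scene6 550 [242.4 262.8]
green ctr [714.7 -33.5] size [ 28.7 121. ]
  corners world [[0.6948999762535095, 0.02539999969303608], [0.7059000134468079, -0.09510000050067902], [0.7343999743461609, -0.0925000011920929], [0.7235000133514404, 0.02800000086426735]]
  edge frame x,y mm [[-78.3, 126.8], [-49.8, 9.2], [-22.0, 16.0], [-50.4, 133.6]]
  side 0.0287 ang 5.19
```

Contact with the ledge is cleared at z 0.0555. The finger contact sticks, so the board turns only about 2 rad/m. Pushing slightly leftwards at the left finger will turn it faster.

>>> carry_out:
  targets:
    - [0.1,0.02,0,0]
    - [0.2,0.04,0,0]
    - [0.3,0.06,0,0]
    - [0.4,0.08,0,0]
    - [0.5,0.1,0,0]

```text
time: 6.02
tcp_pos: [0.5667, -0.0379, 0.0552]
tool_rot: [[0.145, -0.006, -0.989], [0.989, -0.001, 0.145], [-0.002, -1.0, 0.006]]
wrist_force: [-0.8, -0.9, -0.0]
grip_width: 0.0597
```

```bash
python3 - <<'E'
from h import *
snap('scene','scene7')
s=ctrl.sense();print(s['tcp_pos'],s['wrist_force'])
E
python3 board.py scene7 | head -5
```

```text
[ 0.56722084 -0.03768761  0.05530667] [ 0.1110681  -0.12012242 -0.00743836]
== scene7 588 [239.8 268.7]
green ctr [728.6 -42.3] size [ 30.5 122.5]
  corners world [[0.7128999829292297, 0.018799999728798866], [0.713699996471405, -0.10369999706745148], [0.7441999912261963, -0.10350000113248825], [0.743399977684021, 0.01899999938905239]]
  edge frame x,y mm [[-59.5, 122.9], [-40.8, 1.9], [-10.7, 6.5], [-29.4, 127.6]]
  side 0.0305 ang 0.37
```

>>> carry_out:
  targets:
    - [0.1,0.02,0,0]
    - [0.2,0.04,0,0]
    - [0.3,0.06,0,0]
    - [0.4,0.08,0,0]
    - [0.5,0.1,0,0]

```text
time: 6.48
tcp_pos: [0.5826, -0.0346, 0.0553]
tool_rot: [[0.145, -0.006, -0.989], [0.989, -0.001, 0.145], [-0.002, -1.0, 0.006]]
wrist_force: [-0.4, 1.0, -0.3]
grip_width: 0.0598
```

```bash
python3 - <<'E'
from h import *
snap('scene','scene8')
s=ctrl.sense();print(s['tcp_pos'],s['wrist_force'])
E
python3 board.py scene8 | head -5
```

```text
[ 0.58307392 -0.03441749  0.05537129] [ 0.05339301  0.93212782 -1.05346937]
== scene8 616 [237.1 274.1]
green ctr [740.3 -50.2] size [124.5  30.6]
  corners world [[0.7195000052452087, -0.11089999973773956], [0.7498999834060669, -0.1136000007390976], [0.7610999941825867, 0.010400000028312206], [0.7307000160217285, 0.013199999928474426]]
  edge frame x,y mm [[-34.1, -4.4], [-3.6, -2.7], [-10.6, 121.6], [-41.2, 119.9]]
  side 0.1245 ang 84.84
```

>>> carry_out:
  targets:
    - [0.1,0.02,0,0]
    - [0.2,0.04,0,0]
    - [0.3,0.04,0,0]
    - [0.4,0.025,0,0]
    - [0.5,0.01,0,0]

```text
time: 6.95
tcp_pos: [0.5983, -0.0341, 0.0554]
tool_rot: [[0.145, -0.006, -0.989], [0.989, -0.001, 0.145], [-0.002, -1.0, 0.005]]
wrist_force: [-0.6, -0.1, -0.0]
grip_width: 0.0598
```

```bash
python3 - <<'E'
from h import *
snap('scene','scene9')
s=ctrl.sense();print(s['tcp_pos'],s['wrist_force'])
E
python3 board.py scene9 | head -5
```

```text
[ 0.59879593 -0.03429291  0.05539422] [-0.05806494 -0.0652582  -0.51985587]
== scene9 641 [234.5 279.7]
green ctr [752.7 -59.1] size [124.   30.3]
  corners world [[0.7282000184059143, -0.11800000071525574], [0.7581999897956848, -0.12269999831914902], [0.7773000001907349, -9.999999747378752e-05], [0.7473000288009644, 0.0044999998062849045]]
  edge frame x,y mm [[-24.4, -10.2], [5.9, -10.4], [6.9, 113.6], [-23.4, 113.8]]
  side 0.124 ang 81.13
```

>>> carry_out:
  targets:
    - [0.1,-0.015,0,0]
    - [0.2,-0.03,0,0]
    - [0.3,-0.045,0,0]
    - [0.4,-0.06,0,0]
    - [0.5,-0.075,0,0]

```text
time: 7.42
tcp_pos: [0.6141, -0.0366, 0.0554]
tool_rot: [[0.145, -0.005, -0.989], [0.989, -0.001, 0.145], [-0.002, -1.0, 0.005]]
wrist_force: [-0.3, 0.2, 0.3]
grip_width: 0.0601
```

```bash
python3 - <<'E'
from h import *
snap('scene','scene10'); snap('side','side10')
s=ctrl.sense();print(s['tcp_pos'],s['wrist_force'])
E
python3 board.py scene10 side10
```

```text
[ 0.61437015 -0.03665066  0.05543834] [-0.65664297  0.34287636 -0.90129881]
== scene10 660 [234.1 286.2]
green ctr [768.7 -61.2] size [123.4  30. ]
  corners world [[0.7448999881744385, -0.1200999990105629], [0.7746000289916992, -0.12439999729394913], [0.7924000024795532, -0.002300000051036477], [0.7627000212669373, 0.0020000000949949026]]
  edge frame x,y mm [[-7.5, -9.8], [22.5, -9.7], [22.2, 113.6], [-7.8, 113.5]]
  side 0.1234 ang 81.72
  side 0.03 ang 171.72
board ctr [237.9  50.4] size [2166.2 1495.3]
  corners world [[-0.7078999876976013, -0.8647000193595886], [0.7583000063896179, -1.158400058746338], [1.1837999820709229, 0.9656000137329102], [-0.2824000120162964, 1.2592999935150146]]
  edge frame x,y mm [[-1335.8, -958.9], [157.5, -1035.0], [267.7, 1128.3], [-1225.6, 1204.4]]
  side 2.1662 ang 78.67
  side 1.4953 ang 168.67
== side10 240 [339.6 179.2]
green ctr [768.1 -65.6] size [125.5  29.3]
  corners world [[0.7444000244140625, -0.12549999356269836], [0.7734000086784363, -0.1298000067472458], [0.7918999791145325, -0.00570000009611249], [0.7627999782562256, -0.00139999995008111]]
  edge frame x,y mm [[-7.3, -15.3], [22.0, -15.3], [22.1, 110.2], [-7.2, 110.2]]
  side 0.1255 ang 81.54
  side 0.0293 ang 171.54
board ctr [ 920.8 1049.7] size [3153.9 4478.5]
  corners world [[-1.8006000518798828, 1.3579000234603882], [1.5476000308990479, -1.6164000034332275], [3.642199993133545, 0.7414000034332275], [0.29409998655319214, 3.7158000469207764]]
  edge frame x,y mm [[-2741.8, 1079.8], [1005.3, -1372.6], [2732.4, 1266.3], [-1014.7, 3718.7]]
  side 3.1539 ang 48.38
  side 4.4785 ang 138.38
```

View pics/scene10.png

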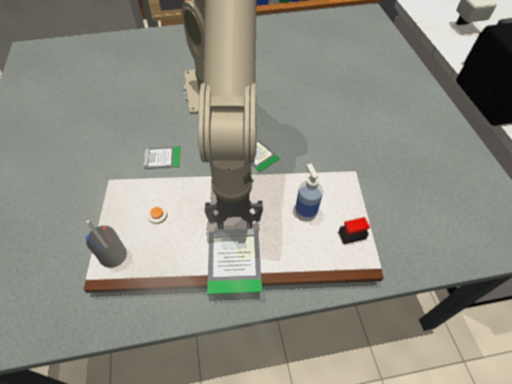

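View pics/side10.png

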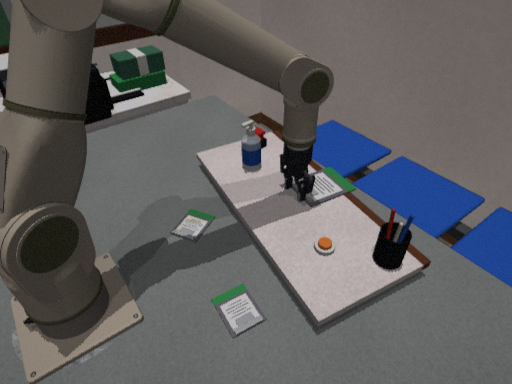

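>>> carry_out:
  targets:
    - [0.07,-0.01,0,0]
    - [0.14,-0.02,0,0]
    - [0.2,-0.03,0,0]
    - [0.24,-0.035,0,0]
    - [0.24,-0.035,0,0]

```text
time: 7.93
tcp_pos: [0.6218, -0.0378, 0.0554]
tool_rot: [[0.145, -0.004, -0.989], [0.989, -0.001, 0.145], [-0.002, -1.0, 0.004]]
wrist_force: [-0.8, -0.5, 0.3]
grip_width: 0.0598
```

>>> carry_out:
  targets:
    - [-0.1,0.015,0,0]
    - [-0.3,0.045,0,0]
    - [-0.5,0.075,0,0]
    - [-0.7,0.1,0,0]
    - [-0.7,0.1,0,0]

```text
time: 8.35
tcp_pos: [0.5995, -0.0345, 0.0554]
tool_rot: [[0.145, -0.005, -0.989], [0.989, -0.001, 0.145], [-0.002, -1.0, 0.005]]
wrist_force: [-0.1, -0.9, -0.3]
grip_width: 0.0597
```

```bash
python3 - <<'E'
from h import *
snap('scene','scene11'); snap('side','side11')
s=ctrl.sense();print(s['time'],s['tcp_pos'],s['wrist_force'])
E
python3 board.py scene11 side11 | grep -A4 -E '==|green'
```

```text
8.45 [ 0.60065633 -0.03455302  0.05567284] [-0.01708906  0.74476168  0.14465489]
== scene11 674 [234.4 289.5]
green ctr [776.6 -62.6] size [122.7  29.8]
  corners world [[0.7524999976158142, -0.12099999934434891], [0.7820000052452087, -0.12549999356269836], [0.800599992275238, -0.00419999985024333], [0.7712000012397766, 0.0003000000142492354]]
  edge frame x,y mm [[0.1, -9.6], [29.9, -9.8], [30.6, 113.0], [0.8, 113.1]]
  side 0.1227 ang 81.26
  side 0.0298 ang 171.26
--
== side11 234 [341.6 178.5]
green ctr [776.  -67.5] size [124.   30.1]
  corners world [[0.7523000240325928, -0.1266999989748001], [0.7820000052452087, -0.13099999725818634], [0.7997000217437744, -0.008299999870359898], [0.7699000239372253, -0.004000000189989805]]
  edge frame x,y mm [[0.7, -15.3], [30.7, -15.2], [30.3, 108.8], [0.2, 108.7]]
  side 0.124 ang 81.8
  side 0.0301 ang 171.8
```

The clipboard is out: front at +30.3 mm in both views, less than 0.7° off square, fingers backed off. Next I'll rise, close the fingers and go over the button.

>>> carry_out:
  targets:
    - [0,0,0.6,0]
    - [0,0,1.7,0]
    - [0,0,2.9,0]
    - [0,0,4.0,0]
    - [-0.2,-0.5,4.5,0]

```text
time: 8.87
tcp_pos: [0.5972, -0.0467, 0.1951]
tool_rot: [[0.141, 0.002, -0.99], [0.99, 0.001, 0.141], [0.001, -1.0, -0.002]]
wrist_force: [0.7, 0.8, -0.1]
grip_width: 0.0602
```

>>> carry_out:
  targets:
    - [-0.3,-1.0,0,0]
    - [-0.7,-2.2,0,0]
    - [-1.1,-3.4,0,0]
    - [-1.4,-4.6,0,0]
    - [-1.8,-5.8,0,0]
  fingers: 1

```text
time: 9.28
tcp_pos: [0.5429, -0.2221, 0.1955]
tool_rot: [[0.14, 0.003, -0.99], [0.99, 0.001, 0.14], [0.001, -1.0, -0.003]]
wrist_force: [1.7, -0.2, 0.4]
grip_width: 0.0008
```

>>> carry_out:
  targets:
    - [0,0,0,0]
    - [0,0,0,0]
    - [0,0,0,0]

```text
time: 9.53
tcp_pos: [0.5432, -0.2219, 0.1955]
tool_rot: [[0.14, 0.003, -0.99], [0.99, 0.001, 0.14], [0.001, -1.0, -0.003]]
wrist_force: [-0.5, 0.1, -0.1]
grip_width: -0.0001
```

```bash
python3 - <<'E'
from board import *
a=snap('scene','scene12'); c=snap('wrist','wrist12'); d=snap('side','side12')
s=ctrl.sense();print(s['time'],s['tcp_pos'],s['wrist_force'],s['grip_width'])
for nm,q in(('scene',a),('wrist',c),('side',d)):
    for b in blobs(masks(q['frame'])['orange'],15):
        p=onz(q,*b[1],.069,nm=='wrist')
        if .4<p[0]<.7 and -.4<p[1]<-.1: print(nm,b[0],b[1],p)
E
```

```text
9.6833 [ 0.54363159 -0.22055559  0.19535765] [ 1.29809577 -0.44837072 -0.3745779 ] -0.00011285251449211723
scene 66 [156.86363636 211.12121212] [ 0.537714   -0.22717062  0.069     ]
```

View pics/wrist12.png

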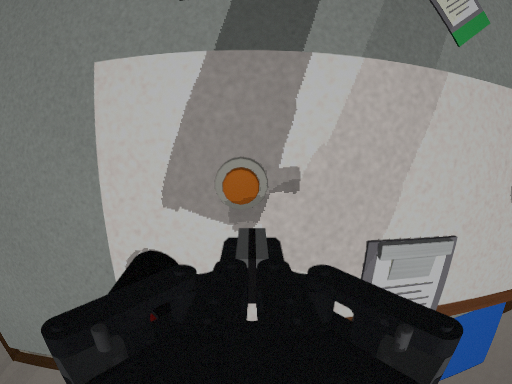

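View pics/side12.png

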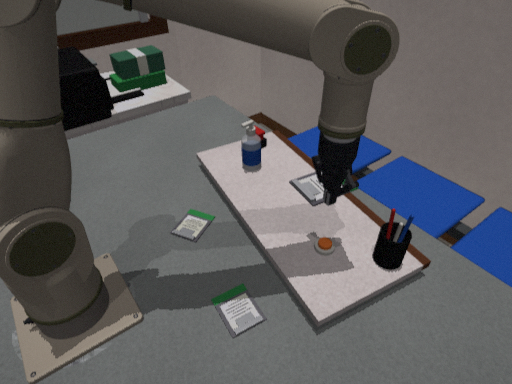

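```bash
python3 - <<'E'
from board import *
c=load('wrist12'); f=c['frame']; hsv=cv2.cvtColor(f,cv2.COLOR_RGB2HSV)
m=(hsv[...,0]<22)&(hsv[...,1]>150)&(hsv[...,2]>90)
for b in blobs(m,100): 
    p=onz(c,*b[1],.069,True); print(b[0],b[1],p)
    X=proj(c,contour_pts(b[2]),.069,True); print(cv2.minEnclosingCircle((X*1000).astype(np.float32)))
    for s,uv in(('scene0',(156.3,212)),('side0',(325.1,241.9))): print(tri([ray(load(s),*uv),ray(c,*b[1],True)]))
print(c['origin'])
E
```

```text
1016 [240.42224409 185.93405512] [ 0.53934763 -0.23015196  0.069     ]
((539.4302978515625, -230.46676635742188), 16.9578857421875)
(array([ 0.53949564, -0.22956843,  0.06796971]), [np.float64(0.0006604054798703782), np.float64(0.000660405479870275)])
(array([ 0.54034386, -0.23092453,  0.06934465]), [np.float64(0.0013060121399341197), np.float64(0.0013060121399342624)])
[ 0.47692753 -0.21169947  0.32952299]
```

>>> carry_out:
  targets:
    - [-0.12,-0.31,-0.5,0]
    - [-0.12,-0.31,-1.4,0]
    - [-0.12,-0.31,-2.3,0]
    - [-0.12,-0.31,-3.1,0]
    - [-0.12,-0.31,-3.4,0]

```text
time: 10.1
tcp_pos: [0.5389, -0.2278, 0.09]
tool_rot: [[0.136, -0.001, -0.991], [0.991, 0.002, 0.136], [0.002, -1.0, 0.002]]
wrist_force: [-0.5, -0.1, -0.0]
grip_width: 0.0002
```

>>> carry_out:
  targets:
    - [0,0,0,0]
    - [0,0,0,0]

```text
time: 10.27
tcp_pos: [0.5391, -0.2269, 0.09]
tool_rot: [[0.134, -0.003, -0.991], [0.991, 0.003, 0.134], [0.002, -1.0, 0.003]]
wrist_force: [0.0, -0.5, 0.5]
grip_width: 0.0004
```

```bash
python3 - <<'E'
from h import *
c=snap('side','side13'); f=c['frame'][:,:,::-1]; cv2.imwrite('pics/crop_d13.png',cv2.resize(f[180:270,270:400],None,fx=6,fy=6,interpolation=cv2.INTER_CUBIC))
s=ctrl.sense();print(s['time'],s['tcp_pos'],s['wrist_force'])
E
```

```text
10.3167 [ 0.5396154  -0.22745565  0.0909234 ] [ 0.21097364 -0.39883773  0.56441455]
```

View pics/crop_d13.png

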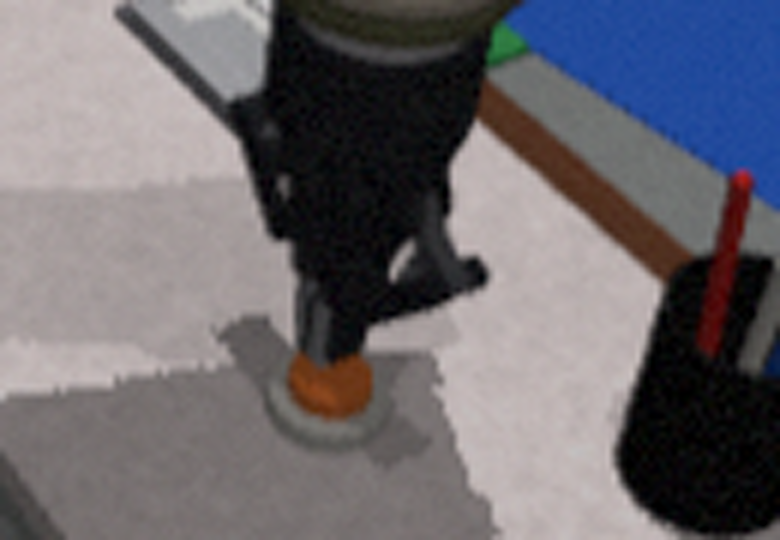

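>>> carry_out:
  targets:
    - [0,-0.08,-0.1,0]
    - [0,-0.08,-0.25,0]
    - [0,-0.08,-0.4,0]
    - [0,-0.08,-0.4,0]

```text
time: 10.65
tcp_pos: [0.5398, -0.2299, 0.0787]
tool_rot: [[0.135, -0.0, -0.991], [0.991, 0.002, 0.135], [0.002, -1.0, 0.001]]
wrist_force: [0.8, -0.7, 2.2]
grip_width: 0.0001
```

>>> carry_out:
  targets:
    - [0,0,-0.07,0]
    - [0,0,-0.14,0]
    - [0,0,-0.2,0]
    - [0,0,-0.2,0]

```text
time: 10.98
tcp_pos: [0.54, -0.2301, 0.074]
tool_rot: [[0.135, 0.0, -0.991], [0.991, 0.003, 0.135], [0.003, -1.0, 0.0]]
wrist_force: [-5.0, 2.1, 16.4]
grip_width: -0.0
```

Wrist force is 16 N, above the 5 N that holds the button fully down, so it has bottomed out. I'll hold briefly, then lift off.

>>> carry_out:
  targets:
    - [0,0,0,0]
    - [0,0,0,0]

```text
time: 11.15
tcp_pos: [0.54, -0.2301, 0.0744]
tool_rot: [[0.135, 0.001, -0.991], [0.991, 0.003, 0.135], [0.003, -1.0, -0.0]]
wrist_force: [-1.3, 0.8, 4.1]
grip_width: 0.0003
```

```bash
python3 - <<'E'
from h import *
s=ctrl.sense();print(s['time'],s['tcp_pos'],s['wrist_force'])
c=snap('side','side14'); f=c['frame'][:,:,::-1]; cv2.imwrite('pics/crop_d14.png',cv2.resize(f[180:270,270:400],None,fx=6,fy=6,interpolation=cv2.INTER_CUBIC))
E
```

```text
11.15 [ 0.53998723 -0.23008023  0.07442583] [-1.28764369  0.77097615  4.10828622]
```

View pics/crop_d14.png

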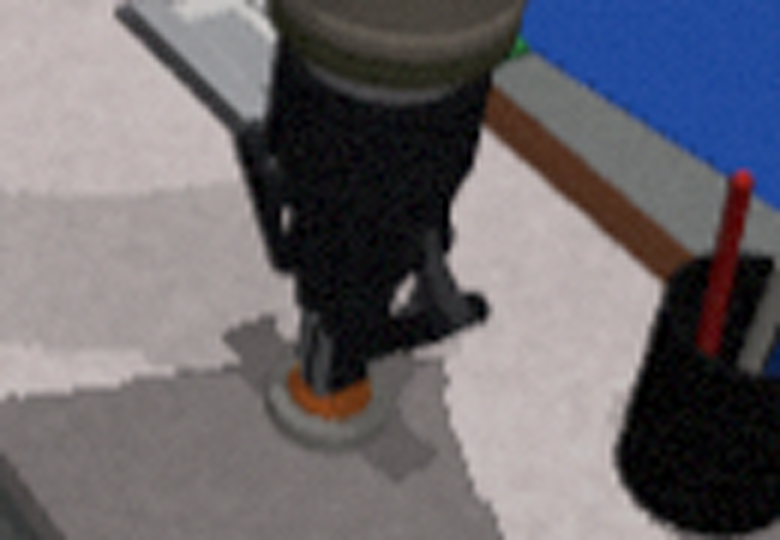

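>>> carry_out:
  targets:
    - [0,0,-0.06,0]
    - [0,0,-0.06,0]
    - [0,0,-0.06,0]

```text
time: 11.45
tcp_pos: [0.5401, -0.2302, 0.0739]
tool_rot: [[0.135, 0.001, -0.991], [0.991, 0.004, 0.135], [0.004, -1.0, -0.0]]
wrist_force: [-7.1, 3.6, 20.1]
grip_width: 0.0002
```

>>> carry_out:
  targets:
    - [0,0,0.2,0]
    - [0,0,0.6,0]
    - [0,0,1.5,0]
    - [0,0,2.6,0]
    - [0,0,3.8,0]

```text
time: 11.87
tcp_pos: [0.5392, -0.2299, 0.1886]
tool_rot: [[0.136, -0.001, -0.991], [0.991, 0.004, 0.136], [0.004, -1.0, 0.002]]
wrist_force: [1.2, -0.3, -0.6]
grip_width: -0.0002
```

>>> carry_out:
  targets:
    - [-0.5,0,0.6,0]
    - [-1.3,0,1.2,0]
    - [-2.1,0,1.6,0]
    - [-2.5,0,2,0]
    - [-2.5,0,2,0]

```text
time: 12.28
tcp_pos: [0.4629, -0.2312, 0.2513]
tool_rot: [[0.138, 0.003, -0.99], [0.99, 0.004, 0.138], [0.005, -1.0, -0.002]]
wrist_force: [0.2, -0.3, 0.9]
grip_width: -0.0003
```

```bash
python3 - <<'E'
from board import *
a=snap('scene','scene15'); b=snap('side','side15')
s=ctrl.sense();print(s['time'],s['tcp_pos'],s['wrist_force'])
for nm,q in(('scene',a),('side',b)):
    for k in blobs(masks(q['frame'])['orange'],15):
        p=onz(q,*k[1],.069)
        if .4<p[0]<.7 and -.4<p[1]<-.1: print(nm,k[0],k[1],p)
E
python3 board.py scene15 side15 | grep -A4 -E '==|green'
```

```text
12.3833 [ 0.46462076 -0.22974795  0.24905797] [ 0.82553028 -0.46236525 -0.83174989]
scene 89 [156.26966292 211.93258427] [ 0.53993052 -0.22878053  0.069     ]
side 97 [325. 242.] [ 0.54140326 -0.23141674  0.069     ]
== scene15 670 [234.4 289.5]
green ctr [776.6 -62.6] size [122.7  29.7]
  corners world [[0.7526000142097473, -0.12099999934434891], [0.7820000052452087, -0.12549999356269836], [0.800599992275238, -0.00419999985024333], [0.7713000178337097, 0.0003000000142492354]]
  edge frame x,y mm [[0.2, -9.6], [29.9, -9.8], [30.6, 113.0], [0.9, 113.1]]
  side 0.1227 ang 81.26
  side 0.0297 ang 171.26
--
== side15 222 [342.5 179. ]
green ctr [775.4 -68.7] size [122.7  30.8]
  corners world [[0.7522000074386597, -0.12759999930858612], [0.7827000021934509, -0.1316000074148178], [0.7986000180244446, -0.00989999994635582], [0.7681000232696533, -0.005900000222027302]]
  edge frame x,y mm [[0.7, -16.1], [31.5, -15.6], [29.5, 107.1], [-1.3, 106.6]]
  side 0.1227 ang 82.54
  side 0.0308 ang 172.54
```

View pics/scene15.png

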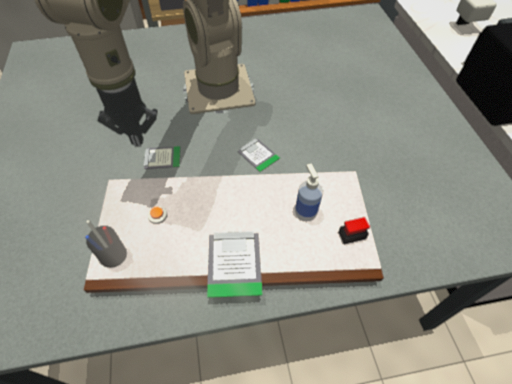

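View pics/side15.png

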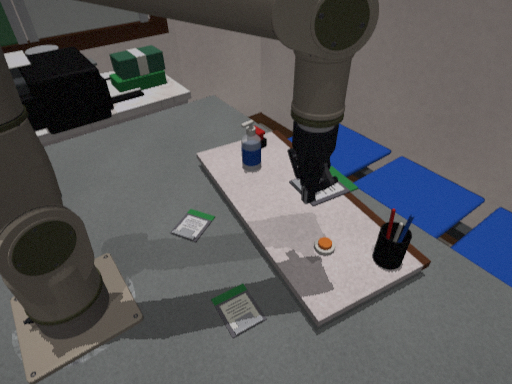

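Scene view: the green band (234,289) overhangs the edge squarely, the button is back up at its original pixel (156,212), and the bottle (308,200), stamp (354,230) and cup (106,247) look unmoved. The arm is clear, so I'll settle it and hand in.

>>> carry_out:
  targets:
    - [0,0,0,0]
    - [0,0,0,0]
    - [0,0,0,0]

```text
time: 12.63
tcp_pos: [0.4649, -0.2295, 0.2482]
tool_rot: [[0.135, -0.001, -0.991], [0.991, 0.004, 0.135], [0.004, -1.0, 0.002]]
wrist_force: [0.0, -1.4, 0.3]
grip_width: 0.0
```

```bash
python3 - <<'E'
from h import *
a=load('scene0')['frame'].astype(int);b=load('scene15')['frame'].astype(int)
for nm,(u0,v0,u1,v1) in dict(cup=(84,215,130,270),bottle=(290,162,326,222),stamp=(336,214,374,246)).items():
    print(nm,'mean abs diff',abs(a-b)[v0:v1,u0:u1].mean().round(2))
print(ctrl.job_done())
E
```

```text
cup mean abs diff 3.57
bottle mean abs diff 4.84
stamp mean abs diff 4.09
the job is handed in; nothing more can be done
None
```

I slid the largest clipboard, the one on the ledge, out with the fingertips against its rear face. It turned square to the edge on the way, and then I pressed the call button with shut fingers and moved the arm clear. The job was handed in at about 12.6 s, and handing in gives no verdict.

**Last checks**
- **Clipboard position:** the front is about 30 mm past the edge in both views. The scene view puts it 0.3° off square. In the last side view the gripper partly hid the band, so that reading was a less certain 1°; the two views also differ by about 6 mm along the edge, which has ample tolerance.
- **Button:** the wrist force reached 16–20 N with the button bottomed out, well above the 5 N that holds it down. Afterwards it was back up at its original pixels.
- **Bottle, stamp and cup:** none show visible movement. Their image patches differ from the start by only 4–5 grey levels.

**What went less well:** the first push dragged the fingertips on the ledge, with about 6 N sideways and 7 N upwards in total. I raised the fingers 2 mm, and the rest of the push stayed at about 1 N.

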